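Set a screw stage to its index without backlash and lock it

ROBOT

A 6-joint arm with a two-finger parallel gripper is mounted at the origin on a cart in front of the work surface, level with it; the furniture and walls round the work are solid. World frame = base frame: x ahead of the robot, y to its left, z up, the work surface at z = 0. Lengths are in m, angles in rad, forces in N, time in s.
With the tool pointing down it reaches from about 0.25 to 0.775 m from the base axis. Payload 4 kg.
Tool frame: the origin (TCP) lies midway between the tips of the shut fingers; the grasp point (between the pads) lies 19 mm behind it; x points along the fingers, y is the direction in which the jaws open and shut, and the axes are right-handed (so a half turn about x gives the same grasp; the last joint's range is limited). The gripper opens to 85 mm and grips with 20 to 120 N. Pads are 22 mm wide; open, the fingers measure 114 mm over their backs; the gripper's body (76 mm by 85 mm) begins 54 mm behind the grasp point. The pads swing forward as they close: fully open they stand 13 mm farther back than shut.
Start: joints at [1.035, 0.087, 1.371, -0, 1.684, -0.103], TCP at [0.231, 0.499, 0.231] pointing down, gripper open.
Joint ranges: [-3.1, 3.1], [-0.76, 2.03], [0.27, 2.55], [-1.08, 4.22], [0.17, 2.65], [-2.57, 2.57]. Speed limits (rad/s): [2.79, 2.79, 3.14, 3.14, 3.14, 3.14].

INTERFACE

Orientations are given as a 3x3 rotation matrix whose columns are the frame's x, y, z axes.
In Python, from cell import telemetry, read_camera, camera_params, order, masks_of gives the robot as it stands. The module is installed in compiled form; this text tells all that it offers.
- The arm moves only by the shell command python3 -m creep 'ROWS' [FORCE]. ROWS is a JSON object of lists of equal length, an entry for each row: "travel": the shift along the tool's x, y, z in units of 25 mm (1.0 is 25 mm), a list of three; "yaw": the turn about the tool's x in units of 6 degrees (1.0 is 6 degrees); "jaw": the finger opening in mm, from 0 to 85.4. A call has 1 to 10 rows; each row shifts and turns the pose as measured when the row begins, along the tool's axes as they then stand; what a row does not reach is not made up. A row lasts 1/10 s, in which the tool goes at most 50 mm and 8.59 degrees, less where a joint would pass 70% of its speed; a pose out of reach is approached as far as the arm can. A call is refused whole if a number of a shift passes 1 or a number of a turn 1, either way. A call with a gripper value outside its range is refused whole. The fingers move at their own pace and stop on an object; FORCE is the grip in N (left out, the last holds). Time passes only in rows, so rows that do not move let the fingers close. It gives the time, the measured TCP pose, the force and the opening at its end, in the units of the state.
- telemetry.sense(): the state, without advancing time (a new reading comes with each control period).
- read_camera(name): name is "side" or "top"; returns (picture, depth): 384x512x3 uint8, red, green, blue; 384x512 float32, m along the optical axis (not along the pixel's ray), 0 where there is no reading.
- camera_params(name): a dict with "vertical_fov" (degrees; the focal length in pixels is half the picture's height over the tangent of half this angle, whatever the lens; pixels are square), "cx", "cy" (the principal point, pixels), "xyz" and "attitude" of the camera in the world. Camera axes: x right, y up, looking along -z (the intrinsics and any distortion apply to the point x, -y, -z); pixel columns grow to the right and rows downward; lengths in m; the calibration is good to about 2 mm. A picture is of the moment at which its call begins. camera_params takes no time and is no camera call.
- order.finish_job(): hands the job in, once; it reports no verdict.
Trained networks look in the newest picture that a camera, given by its name, has taken for a name from the list of things; names that differ only in an ending like _2 or _b are one class to them, and where a whole thing is asked for, a point or a joint stands for the part that bears it (a point fixed in the world has none). Each returns a list of dicts, best first, with "conf" (0 to 1); they miss things now and then, are a little off and sometimes report something else, mostly with a low value. They report only what shows in the picture. A call takes as long as a camera call.
- masks_of(camera, query): "mask" (384x512 bool, what is visible of it) and "location" ([column, row] in pixels, amid what is visible of it).
The state is a dict: "time_s": time; "joint_pos": joint angles; "qvel": joint speeds; "tau": joint torques, N m; "position": TCP position; "eef_rot": TCP orientation; "contact_force": force on the tool from outside, world axes, zero at the start; "wrist_torque": the same for the moment, N m; "finger_gap": opening from 0.0 (shut) to 1.0 (fully open).
Only numpy, scipy, OpenCV 4.12 (cv2) and the standard library are available. Lean on these libraries where they do the work, as an engineer would, in place of code of your own. Each camera call takes 0.05 s, during which the arm holds its last target.

TASK

The carriage of the small screw-driven stage stands past its index post. Using only the crank handle, wind the carriage back towards the crank until its pointer is a good 5 mm or more past the index post on the crank side, then wind it forward (away from the crank) and stop with the pointer lined up with the index post to within 2 mm, so that the play in the screw is taken up and the nut is left bearing on the carriage lug farther from the crank. Then let go and flip the brake lever over centre to its other side with a fingertip; leave the index post and the other things on the bench where they are.

Things in the scene. Friction and masses are not known exactly. Their poses are not given: they have to be found in the camera images.
- stage: The stage: an aluminium plate 120 x 360 mm, 14 mm thick, fixed to the bench, origin at the centre of its underside. Its own +y runs lengthwise from the crank end (right, seen from the robot) to the brake end (left), its own +x across it away from the robot.
- crank_axis (a point): Centre of the crank disc's upper face on its vertical axis. The dark round disc (100 mm diameter, 12 mm thick, upper face 78 mm above the bench) lies on a grey drive box (96 x 82 mm) at the stage's crank end.
- handle_mid (a point): Middle of the upright black crank handle: a cylinder of 20 mm diameter, 50 mm tall (from 79 to 129 mm above the bench), standing on the crank disc 38 mm from the crank axis. It spins freely about its own axis, so it may be held at a fixed gripper angle while it is led round the circle. Turning takes about 2 N at the handle and it stays where it is left.
- crank (a joint): Angle of the crank in rad, positive clockwise seen from above; many turns possible. At 0 the handle is on the robot's side (towards the stage's own -x). Clockwise drives the nut away from the crank, anticlockwise towards it, 30 mm a turn (4.77 mm per rad). It starts between -0.5 and 0.5.
- nut_mark (a point): Middle of the top of the brass nut (24 mm long along the screw, 18 mm wide, top 43 mm above the bench) that rides on the leadscrew along the stage's rear side, between two upright aluminium lugs of the carriage. It follows the crank exactly.
- lug_mid (a point): Point half-way between the carriage's two lugs, at the height of nut_mark. The nut has 6 mm of play in all: it moves 3 mm to either side of this point before it pushes a lug. After winding forward it bears on the lug farther from the crank: nut_mark is then 3 mm farther from the crank than lug_mid (and must stay at least 1.8 mm).
- pointer (a point): Top of the carriage's pointer, a black upright fin 4 mm thick (lengthwise) and 13 mm long at the middle of the carriage's robot-side edge, 44 mm above the bench. It starts 12 to 35 mm past the index post, on the side away from the crank; the carriage has at least 40 mm of travel on the crank side of the post.
- index_mark (a point): Top of the index post, a steel fin 4 mm thick on a steel clamp 20 mm long at the stage's robot-side edge, 48 mm above the bench, with a small black screw. It stands about 16 mm nearer the robot than the line of the pointer; pointer and post are lined up when their offset along the stage's own y is zero. Its axes are those of the stage. Stiff: leave it where it is.
- brake (a joint): Angle of the brake lever in rad: 0 leaning towards the robot (off), 0.9 leaning away from the robot (on). Spring-loaded over centre: past 0.45 it snaps to the nearer end; about 1.5 N at the ball tips it over. Its pivot is 53 mm above the bench on the end block at the end of the stage away from the crank; it swings in the stage's own x-z plane.
- brake_tip (a point): Centre of the black ball (20 mm diameter) at the end of the brake lever, 62 mm from the pivot, about 109 mm above the bench at either end and 27 mm to the robot's side of the pivot when off (27 mm beyond it when on).
- tape_roll: Bystander, origin at the centre of its underside: tan roll of tape lying flat, 82 mm across, 19 mm high
- marker_black: Bystander, origin at the centre of its underside: marker pen, 129 x 15 mm, lying in front of the stage
- weigh_boat: Bystander, origin at the centre of its underside: white square weighing boat, 82 mm, 19 mm high, behind the stage
- timer: Bystander, origin at the centre of its underside: small white timer, 64 x 66 x 19 mm
- pipette_200: Bystander, origin at the centre of its underside: white pipette, 254 mm long, lying to the left
- carriage: The carriage, a dark plate 72 x 106 mm that carries a white open grid rack (top 60 mm above the bench), origin at bench height below its middle. It slides along the stage's own y when the nut pushes a lug, with about 4 N friction, and stays where it is left. Only the crank may move it: the robot must not push it.

How it is judged:
By the outcome, as a careful person would: the job done as asked, in the order asked, and still so for the second after the job is handed in, with the robot touching nothing.
It also fails if it takes over 64 s, if anything falls off the work surface, if the arm or the gripper's body presses on something with over 40 N, if the wrist force passes 120 N, or if a joint passes its speed limit or range.

## Working session

There is one attempt and no reset: what is moved stays moved. The work goes in short steps, Python scripts to look and compute and a shell command to move; the robot and the scene stay as the last step left them, time stands still between calls to the robot, and variables do not carry over. Pictures are saved under pics/ and viewed, and the job is handed in when it is done.

```bash
mkdir -p pics; ls; cat > h.py <<'E'
import numpy as np,cv2
from cell import telemetry, read_camera, camera_params, order, masks_of
def proj(cam,P):
    c=camera_params(cam);f=192/np.tan(np.radians(c['vertical_fov'])/2)
    R=np.array(c['attitude']);p=(np.atleast_2d(P)-np.array(c['xyz']))@R
    return np.c_[c['cx']+f*p[:,0]/-p[:,2], c['cy']+f*p[:,1]/p[:,2]]
def ray(cam,u,v):
    c=camera_params(cam);f=192/np.tan(np.radians(c['vertical_fov'])/2)
    d=np.array([(u-c['cx'])/f,-(v-c['cy'])/f,-1.]);return np.array(c['xyz']),np.array(c['attitude'])@d
def atz(cam,u,v,z):
    o,d=ray(cam,u,v);return o+d*(z-o[2])/d[2]
def atd(cam,u,v,D):
    o,d=ray(cam,u,v);return o+d*D
E
python3 - <<'E'
from h import *
for c in('side','top'):
    im,d=read_camera(c);cv2.imwrite(f'pics/{c}0.png',im[:,:,::-1]);print(c,camera_params(c));np.savez(f'{c}0.npz',im=im,d=d)
print(telemetry.sense())
E
```

```text
pics
side {'vertical_fov': 49.50199593635404, 'cx': 258.4894853809824, 'cy': 194.54637912495906, 'xyz': array([ 0.30873974, -0.83475866,  0.94964857]), 'attitude': array([[ 9.80324689e-01,  1.33645522e-01, -1.45266579e-01],
       [-1.97390985e-01,  6.61679098e-01, -7.23337798e-01],
       [-5.50998956e-04,  7.37780215e-01,  6.75040777e-01]])}
top {'vertical_fov': 56.880599739161745, 'cx': 260.89878152454975, 'cy': 198.49168728729057, 'xyz': array([0.3377441 , 0.09179228, 1.16654394]), 'attitude': array([[ 1.97253105e-02,  9.88479322e-01, -1.50065129e-01],
       [-9.99805399e-01,  1.94601360e-02, -3.23546114e-03],
       [-2.77898622e-04,  1.50099747e-01,  9.88670819e-01]])}
{'time_s': 0.1, 'joint_pos': array([ 1.03489586e+00,  8.79131966e-02,  1.37213471e+00,  2.34065108e-06,
        1.68362901e+00, -1.03118010e-01]), 'qvel': array([-0.00172853, -0.00224202, -0.00281117,  0.0021163 , -0.00096227,
       -0.00173161]), 'tau': array([ 1.53160072e-03, -3.53014755e+01, -3.14219570e+01, -2.71272165e-04,
        7.91134575e-03, -2.96743323e-06]), 'position': array([0.23044314, 0.49888399, 0.23022263]), 'eef_rot': array([[-1.06625493e-03,  4.19396999e-01,  9.07802303e-01],
       [-1.79087800e-03,  9.07800562e-01, -4.19398298e-01],
       [-9.99997828e-01, -2.07294868e-03, -2.16857967e-04]]), 'contact_force': array([ 0.07818606, -0.06252164, -0.42982835]), 'wrist_torque': array([-0.06899072,  0.0386855 , -0.01393739]), 'finger_gap': 0.9988542773485091}
```

View pics/top0.png

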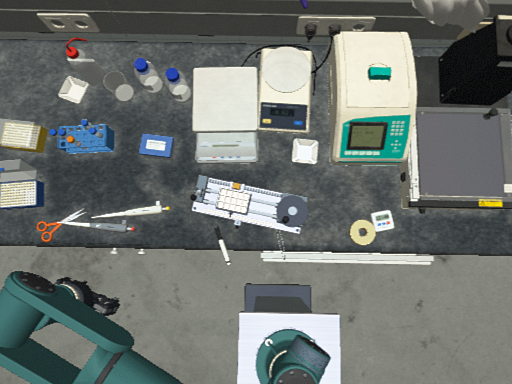

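View pics/side0.png

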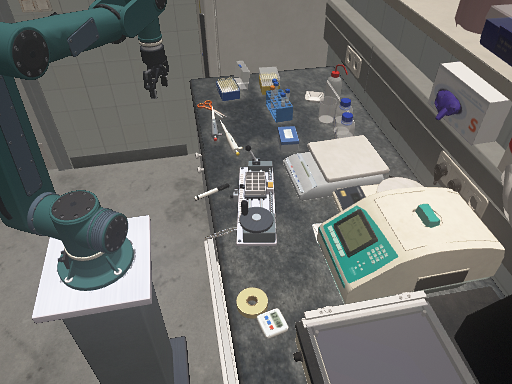

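```bash
python3 - <<'E'
from h import *
Z=dict(crank_axis=.078,handle_mid=.104,nut_mark=.043,lug_mid=.043,pointer=.044,index_mark=.048,brake_tip=.109,stage=.014,carriage=.06)
for c in('top','side'):
  d=np.load(f'{c}0.npz')['d']
  for n in Z:
    for r in masks_of(c,n)[:2]:
      u,v=r['location'];print(c,n,round(r['conf'],2),np.round([u,v]),r['mask'].sum(),'z',np.round(atz(c,u,v,Z[n]),4),'d',np.round(atd(c,u,v,d[int(v),int(u)]),4))
print(telemetry.sense()['time_s'])
E
```

```text
top crank_axis 0.61 [292. 210.] 800 z [4.686e-01 1.000e-04 7.800e-02] d [4.681e-01 4.000e-04 8.180e-02]
top crank_axis 0.35 [304. 151.] 543 z [ 0.6582 -0.0379  0.078 ] d [ 0.6804 -0.0469  0.0027]
top handle_mid 0.56 [286. 217.] 22 z [0.4436 0.0202 0.104 ] d [0.4414 0.0216 0.1258]
top nut_mark 0.7 [294. 211.] 841 z [ 0.4688 -0.0118  0.043 ] d [ 0.464  -0.0081  0.0838]
top nut_mark 0.61 [237. 184.] 45 z [0.5537 0.1738 0.043 ] d [0.5535 0.1737 0.0438]
top lug_mid 0.87 [236. 200.] 781 z [0.5021 0.1764 0.043 ] d [0.4999 0.1753 0.0583]
top lug_mid 0.31 [291. 210.] 788 z [ 0.4721 -0.0006  0.043 ] d [0.4672 0.0027 0.0836]
top pointer 0.78 [234. 200.] 772 z [0.5019 0.1821 0.044 ] d [0.5027 0.1826 0.0384]
top pointer 0.36 [359. 229.] 517 z [ 0.4164 -0.2178  0.044 ] d [ 0.4181 -0.2246  0.0192]
top index_mark 0.42 [235. 223.] 43 z [0.4283 0.1744 0.048 ] d [0.43   0.176  0.0274]
top brake_tip 0.35 [237. 185.] 47 z [0.5373 0.1673 0.109 ] d [0.5494 0.1719 0.0452]
top stage 0.57 [250. 203.] 4001 z [0.496  0.1297 0.014 ] d [0.4966 0.1298 0.0101]
top carriage 0.87 [232. 200.] 743 z [0.4978 0.1858 0.06
[... 183 characters left out ...]
 [0.5014 0.1705 0.0619]
side lug_mid 0.68 [255. 186.] 693 z [0.5001 0.1781 0.043 ] d [0.4997 0.1759 0.045 ]
side pointer 0.68 [258. 185.] 656 z [0.5107 0.1824 0.044 ] d [0.5087 0.1724 0.0529]
side index_mark 0.38 [236. 196.] 68 z [0.4295 0.1377 0.048 ] d [0.432  0.158  0.0292]
side brake_tip 0.53 [255. 189.] 677 z [0.4851 0.0942 0.109 ] d [0.4971 0.1575 0.0518]
side brake_tip 0.4 [250. 149.] 39 z [0.5053 0.2967 0.109 ] d [0.504  0.2892 0.1146]
side stage 0.75 [254. 207.] 3208 z [0.4844 0.1138 0.014 ] d [0.4849 0.1164 0.0115]
side stage 0.72 [231. 196.] 39 z [0.4191 0.1794 0.014 ] d [0.4187 0.1762 0.017 ]
side carriage 0.64 [256. 188.] 620 z [0.499  0.1516 0.06  ] d [0.4994 0.1538 0.0581]
1.0
```

```bash
python3 - <<'E'
from h import *
a=np.load('top0.npz')['im'][165:245,180:315];b=np.load('side0.npz')['im'][135:250,215:290]
cv2.imwrite('pics/topz0.png',cv2.resize(a[:,:,::-1],None,fx=5.9,fy=5.9,interpolation=cv2.INTER_CUBIC))
cv2.imwrite('pics/sidez0.png',cv2.resize(b[:,:,::-1],None,fx=5.2,fy=5.2,interpolation=cv2.INTER_CUBIC))
E
```

```text
(no output)
```

View pics/topz0.png

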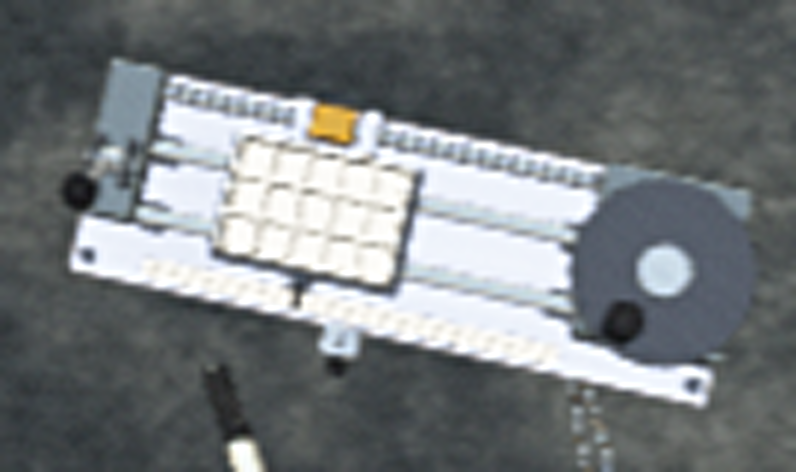

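View pics/sidez0.png

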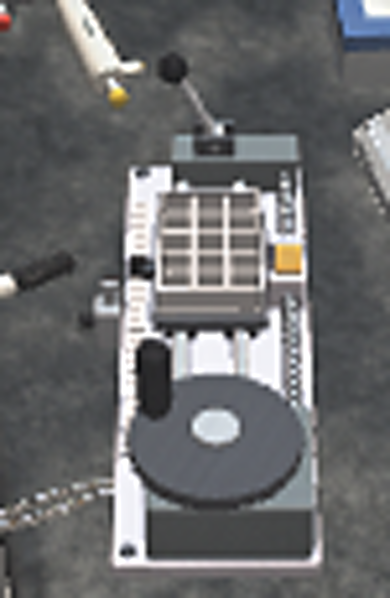

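```bash
python3 - <<'E'
from h import *
T=lambda x,y:((x+.5)/5.9-.5+180,(y+.5)/5.9-.5+165)
S=lambda x,y:((x+.5)/5.2-.5+215,(y+.5)/5.2-.5+135)
A=lambda p,z:atz('top',*T(*p),z)
B=lambda p,z:atz('side',*S(*p),z)
t=dict(nl=A((70,270),.014),nr=A((708,407),.014),disc=A((664,270),.078),hand=A((625,321),.129),ball=A((79,190),.109),ptr=A((299,290),.044),idx=A((340,340),.048),nut=A((333,124),.043))
s=dict(nl=B((131,168),.014),nr=B((112,566),.014),fr=B((320,566),.014),disc=B((216,441),.078),hand=B((153,345),.129),ball=B((173,67),.109),ptr=B((142,262),.044),idx=B((106,290),.048),nut=B((287,257),.043))
for n in s: print(n,np.round(t.get(n,0),4),np.round(s[n],4))
for q in(t,s):
  d=q['nl']-q['nr'];print('len',np.linalg.norm(d));e=d/np.linalg.norm(d);ex=np.array([e[1],-e[0],0]);print('yaw',np.degrees(np.arctan2(-e[0],e[1])))
  o=(q['nl']+q['nr'])/2+.06*ex
  print('o',o)
  for n in q:print(n,np.round([(q[n]-o)@ex,(q[n]-o)@e],4))
E
```

```text
nl [0.469 0.322 0.014] [0.4733 0.3252 0.014 ]
nr [ 0.4002 -0.032   0.014 ] [ 0.4033 -0.0286  0.014 ]
fr 0 [ 0.5189 -0.0519  0.014 ]
disc [ 0.4678 -0.0019  0.078 ] [ 0.4684 -0.0045  0.078 ]
hand [0.4358 0.0218 0.129 ] [0.4392 0.0262 0.129 ]
ball [0.4994 0.3004 0.109 ] [0.5011 0.3064 0.109 ]
ptr [0.4572 0.192  0.044 ] [0.4592 0.1924 0.044 ]
idx [0.4303 0.1688 0.048 ] [0.432  0.1662 0.048 ]
nut [0.5487 0.1765 0.043 ] [0.5508 0.18   0.043 ]
len 0.36060736386576203
yaw -10.990123892767508
o [0.49350746 0.13354997 0.014     ]
nl [-0.06    0.1803]
nr [-0.06   -0.1803]
disc [ 0.0006 -0.1378]
hand [-0.0353 -0.1207]
ball [-0.026   0.1649]
ptr [-0.0468  0.0504]
idx [-0.0688  0.0225]
nut [0.046  0.0527]
len 0.36062204708747186
yaw -11.198678598190348
o [0.49715145 0.13665103 0.014     ]
nl [-0.06    0.1803]
nr [-0.06   -0.1803]
fr [ 0.058  -0.1807]
disc [-0.0008 -0.144 ]
hand [-0.0353 -0.1196]
ball [-0.0291  0.1673]
ptr [-0.0481  0.0473]
idx [-0.0696  0.0163]
nut [0.0442 0.053 ]
```

```bash
python3 -m creep '{"travel":[[0,-0.5,0.35],[0,-1,0.68],[0,-1,0.68],[0,-1,0.68]],"yaw":[-0.8,-0.8,-0.8,0],"jaw":[50,50,50,50]}' 30; python3 -c "
from h import *
s=telemetry.sense();print(s['eef_rot'],s['joint_pos'],s['qvel'])"
```

```text
time_s: 1.4
position: [0.2628, 0.3988, 0.2304]
eef_rot: [[-0.001, 0.164, 0.986], [0.0, 0.986, -0.164], [-1.0, 0.0, -0.001]]
contact_force: [1.0, -0.5, 0.1]
finger_gap: 0.583
[[-8.82096833e-04  1.63793998e-01  9.86494170e-01]
 [ 3.28521722e-04  9.86494548e-01 -1.63793767e-01]
 [-9.99999557e-01  1.79602801e-04 -9.23993603e-04]] [ 8.68730586e-01 -7.48300996e-02  1.53551669e+00  8.91075343e-04
  1.68122484e+00 -5.37432388e-01] [-0.57439416 -0.38685259  0.36807273 -0.00870552  0.01285754 -0.56835164]
```

```bash
python3 -m creep '{"travel":[[0,-1,0.68],[0,-1,0.68],[0,-1,0.68],[0,-1,0.68],[0,-1,0.68],[0,-1,0.68],[0,-1,0.68],[0,-1,0.68],[0,-1,0.68],[0,-1,0.68]],"yaw":[0,0,0,0,0,0,0,0,0,0],"jaw":[50,50,50,50,50,50,50,50,50,50]}'
```

```text
time_s: 2.4
position: [0.3931, 0.113, 0.2321]
eef_rot: [[0.006, 0.161, 0.987], [0.003, 0.987, -0.161], [-1.0, 0.004, 0.005]]
contact_force: [0.2, -0.4, -0.3]
finger_gap: 0.583
```

```bash
python3 -m creep '{"travel":[[0.5,-0.8,0.58],[0.5,-0.8,0.58],[0.5,-0.8,0.58],[0,-0.7,0.5],[0,0,0],[0,0,0]],"yaw":[0,0,0,0,0,0],"jaw":[50,50,50,50,50,50]}'; python3 - <<'E'
from h import *
s=telemetry.sense();p=s['position'];print(s['position'],s['eef_rot'])
for c in('side','top'):
    im,d=read_camera(c);np.savez(f'{c}1.npz',im=im,d=d)
    u,v=proj(c,p)[0];print(c,u,v,proj(c,[.437,.024,.129]))
    a=im[int(v)-45:int(v)+55,int(u)-60:int(u)+60];cv2.imwrite(f'pics/{c}1.png',cv2.resize(a[:,:,::-1],None,fx=6,fy=6,interpolation=cv2.INTER_CUBIC));print(int(u)-60,int(v)-45)
E
```

```text
time_s: 3.0
position: [0.4386, 0.0207, 0.1945]
eef_rot: [[0.009, 0.168, 0.986], [0.003, 0.986, -0.168], [-1.0, 0.005, 0.008]]
contact_force: [-0.3, -0.2, 0.7]
finger_gap: 0.586
[0.43862598 0.02074747 0.19450921] [[ 0.00903089  0.16790992  0.98576098]
 [ 0.00322234  0.98579117 -0.16794459]
 [-0.99995403  0.00469315  0.00836151]]
side 243.56415258038746 184.99997338922253 [[243.37603339 201.55645606]]
183 139
top 287.5212504090185 215.7693661631519 [[284.75733278 218.57399265]]
227 170
```

View pics/side1.png

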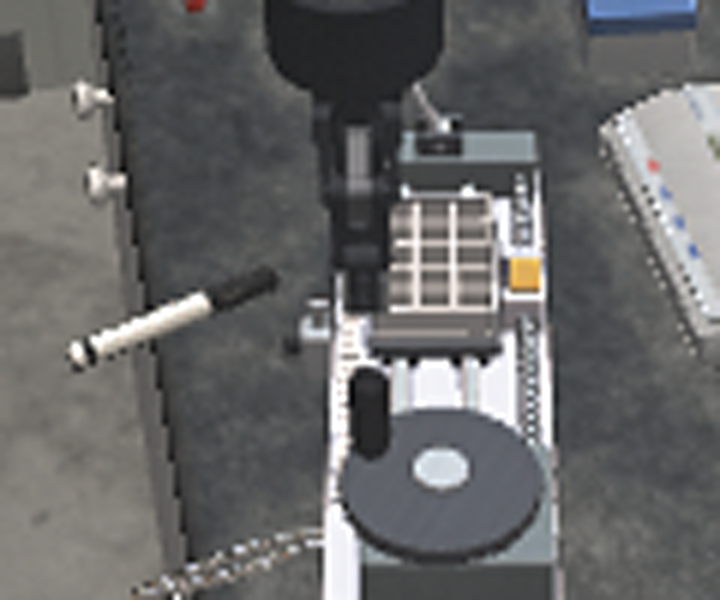

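View pics/top1.png

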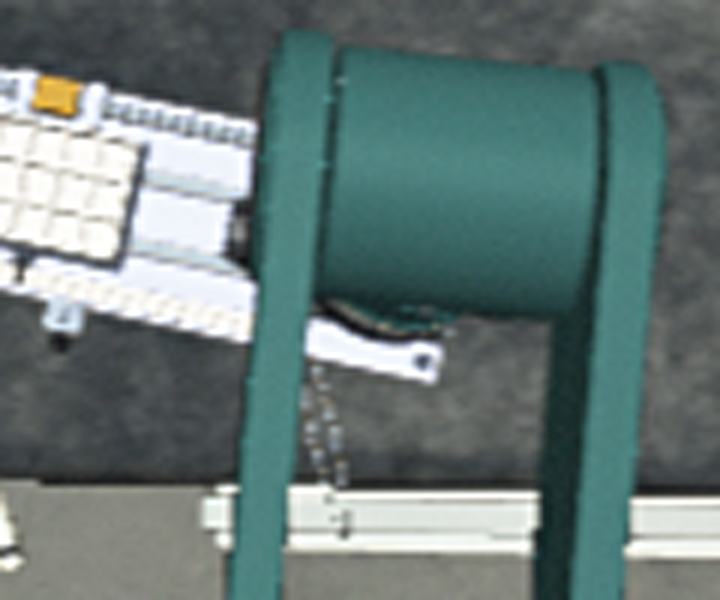

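```bash
python3 -m creep '{"travel":[[0.9,0.05,-0.05],[0.9,0.05,0],[0.9,0,0],[0.9,0,0],[0.5,0,0],[0,0,0]],"yaw":[0,0,0,0,0,0],"jaw":[50,50,50,50,50,50]}'; python3 - <<'E'
from h import *
s=telemetry.sense();p=s['position'];print(s['position'],s['eef_rot'])
im,d=read_camera('side')
u,v=proj('side',p)[0]
a=im[int(v)-60:int(v)+40,int(u)-60:int(u)+60];cv2.imwrite(f'pics/side2.png',cv2.resize(a[:,:,::-1],None,fx=6,fy=6,interpolation=cv2.INTER_CUBIC));print(int(u)-60,int(v)-60,u,v)
E
```

```text
time_s: 3.7
position: [0.4399, 0.0301, 0.0934]
eef_rot: [[0.02, 0.157, 0.987], [0.004, 0.988, -0.157], [-1.0, 0.007, 0.019]]
contact_force: [-0.3, -0.3, -0.3]
finger_gap: 0.583
[0.43994267 0.03013094 0.09342194] [[ 0.01957045  0.15714708  0.98738128]
 [ 0.00436741  0.98754756 -0.15726011]
 [-0.99979894  0.00738995  0.01864042]]
184 148 244.31008201388101 208.81599515348347
```

View pics/side2.png

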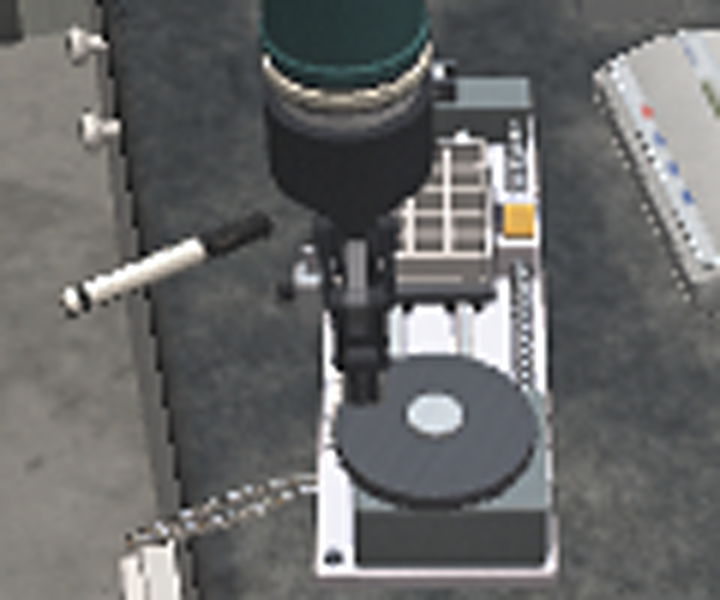

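```bash
python3 -m creep '{"travel":[[0,-0.1,-0.05],[0,-0.1,0],[0,0,0],[0,0,0],[0,0,0]],"yaw":[0,0,0,0,0],"jaw":[10,10,10,10,10]}' 35; python3 - <<'E'
from h import *
s=telemetry.sense();p=s['position'];print(s['position'],s['eef_rot'],s['finger_gap']*85.4)
im,d=read_camera('side')
u,v=proj('side',p)[0]
a=im[int(v)-60:int(v)+40,int(u)-60:int(u)+60];cv2.imwrite(f'pics/side3.png',cv2.resize(a[:,:,::-1],None,fx=6,fy=6,interpolation=cv2.INTER_CUBIC));print(int(u)-60,int(v)-60,u,v)
E
```

```text
time_s: 4.25
position: [0.4399, 0.0249, 0.097]
eef_rot: [[0.026, 0.157, 0.987], [0.004, 0.988, -0.157], [-1.0, 0.008, 0.025]]
contact_force: [-0.1, 0.4, -2.8]
finger_gap: 0.219
[0.43985952 0.0248511  0.09702484] [[ 0.02593944  0.15679786  0.98729002]
 [ 0.00352192  0.98760187 -0.15693992]
 [-0.99965731  0.00754809  0.02506561]] 18.69388809091924
184 149 244.56530503857005 209.17929832217922
```

View pics/side3.png

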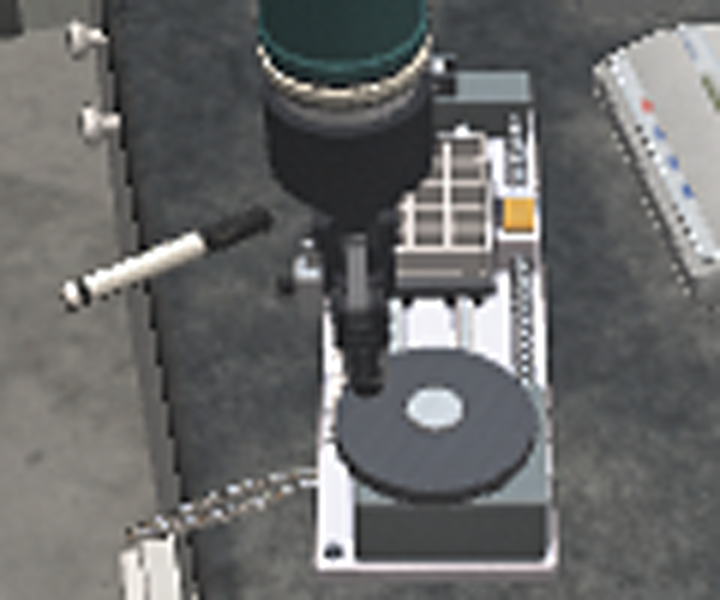

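```bash
python3 -m creep '{"travel":[[0.03,-0.35,-0.19],[0.03,-0.39,-0.09],[0.03,-0.4,0.01],[0.03,-0.38,0.12],[0.03,-0.34,0.21]],"yaw":[0,0,0,0,0],"jaw":[10,10,10,10,10]}' 35; python3 - <<'E'
from h import *
s=telemetry.sense();p=s['position'];print(s['position'],s['eef_rot'],s['finger_gap']*85.4)
E
```

```text
time_s: 4.8
position: [0.4375, -0.0222, 0.0969]
eef_rot: [[0.038, 0.155, 0.987], [0.008, 0.988, -0.155], [-0.999, 0.014, 0.037]]
contact_force: [5.1, 7.5, -0.2]
finger_gap: 0.222
[ 0.43753067 -0.0221719   0.09693859] [[ 0.0384381   0.1546876   0.98721541]
 [ 0.00836597  0.98786107 -0.15511451]
 [-0.99922596  0.01422132  0.0366774 ]] 18.974629314891708
```

```bash
cat > plan.py <<'E'
import sys
from h import *
C=np.array([.468,-.001]);YAW=np.radians(-11.1)
def state():
    s=telemetry.sense();R=np.array(s['eef_rot']);g=s['position']-.019*R[:,0]
    return s,R,g
def theta(g,C=C):
    ey=np.array([-np.sin(YAW),np.cos(YAW)]);ex=np.array([np.cos(YAW),np.sin(YAW)])
    r=g[:2]-C;return np.arctan2(r@ey,-(r@ex)),np.hypot(*r)
def rows(n,d,C=C):
    s,R,g=state();zt=R[:2,2]/np.linalg.norm(R[:2,2]);yt=np.array([-zt[1],zt[0]])
    r=g[:2]-C;ph=np.arctan2(r@yt,-(r@zt))
    pts=[r]+[.038*(-np.cos(ph+d*k)*zt+np.sin(ph+d*k)*yt) for k in range(1,n+1)]
    ds=np.diff(pts,axis=0)
    return np.round([[0.03,q@yt/.025,q@zt/.025] for q in ds],2).tolist()
if __name__=='__main__':
    s,R,g=state();print('t',s['time_s'],'g',np.round(g,4),'theta,r',np.round(theta(g),3),'tilt',np.round(R[:,0],3),'F',np.round(s['contact_force'],1),'gap',s['finger_gap']*85.4)
    if len(sys.argv)>2: print(rows(int(sys.argv[1]),float(sys.argv[2])))
E
python3 plan.py 8 -.35
```

```text
t 4.8 g [ 0.4368 -0.0223  0.1159] theta,r [-0.793  0.038] tilt [ 0.038  0.008 -0.999] F [ 5.1  7.5 -0.2] gap 18.974629314891708
[[0.03, -0.32, 0.42], [0.03, -0.15, 0.51], [0.03, 0.03, 0.53], [0.03, 0.21, 0.49], [0.03, 0.36, 0.38], [0.03, 0.47, 0.24], [0.03, 0.53, 0.06], [0.03, 0.51, -0.13]]
```

```bash
python3 -m creep '{"travel":[[0.03,-0.32,0.42],[0.03,-0.15,0.51],[0.03,0.03,0.53],[0.03,0.21,0.49],[0.03,0.36,0.38],[0.03,0.47,0.24],[0.03,0.53,0.06],[0.03,0.51,-0.13]],"yaw":[0,0,0,0,0,0,0,0],"jaw":[10,10,10,10,10,10,10,10]}' 35; python3 plan.py 8 -.35
```

```text
time_s: 5.6
position: [0.5065, 0.0008, 0.097]
eef_rot: [[0.028, 0.163, 0.986], [0.007, 0.987, -0.163], [-1.0, 0.011, 0.027]]
contact_force: [5.9, -2.8, 0.1]
finger_gap: 0.221
t 5.6 g [0.5059 0.0007 0.116 ] theta,r [2.903 0.038] tilt [ 0.028  0.007 -1.   ] F [ 5.9 -2.8  0.1] gap 18.893905813826084
[[0.03, 0.49, -0.2], [0.03, 0.39, -0.35], [0.03, 0.25, -0.47], [0.03, 0.07, -0.52], [0.03, -0.11, -0.52], [0.03, -0.28, -0.45], [0.03, -0.42, -0.32], [0.03, -0.5, -0.16]]
```

```bash
python3 -m creep '{"travel":[[0.03,0.49,-0.2],[0.03,0.39,-0.35],[0.03,0.25,-0.47],[0.03,0.07,-0.52],[0.03,-0.11,-0.52],[0.03,-0.28,-0.45],[0.03,-0.42,-0.32],[0.03,-0.5,-0.16]],"yaw":[0,0,0,0,0,0,0,0],"jaw":[10,10,10,10,10,10,10,10]}' 35; python3 plan.py 8 -.35
```

```text
time_s: 6.4
position: [0.4353, 0.0179, 0.0968]
eef_rot: [[0.05, 0.158, 0.986], [0.015, 0.987, -0.159], [-0.999, 0.023, 0.047]]
contact_force: [0.7, 2.8, 8.6]
finger_gap: 0.221
t 6.4 g [0.4343 0.0176 0.1158] theta,r [0.311 0.038] tilt [ 0.05   0.015 -0.999] F [0.7 2.8 8.6] gap 18.874942435982387
[[0.03, -0.53, -0.07], [0.03, -0.52, 0.1], [0.03, -0.46, 0.27], [0.03, -0.34, 0.41], [0.03, -0.18, 0.5], [0.03, 0.01, 0.53], [0.03, 0.19, 0.5], [0.03, 0.34, 0.4]]
```

```bash
python3 -m creep '{"travel":[[0,-0.53,-0.07],[0,-0.52,0.1],[0,-0.46,0.27],[0,-0.34,0.41],[0,-0.18,0.5],[0,0.01,0.53],[0,0.19,0.5],[0,0.34,0.4],[0,0,0]],"yaw":[0,0,0,0,0,0,0,0,0],"jaw":[10,10,10,10,10,10,10,10,10]}' 35; python3 plan.py 4 -.25;  python3 - <<'E'
from h import *
for i in range(4):
  for c in('side','top'):
    im,d=read_camera(c);np.savez(f'{c}A{i}.npz',im=im,d=d)
a=np.mean([np.load(f'topA{i}.npz')['im'] for i in range(4)],0)[165:245,180:315].astype(np.uint8);b=np.mean([np.load(f'sideA{i}.npz')['im'] for i in range(4)],0)[135:250,215:290].astype(np.uint8)
cv2.imwrite('pics/topA.png',cv2.resize(a[:,:,::-1],None,fx=5.9,fy=5.9,interpolation=cv2.INTER_CUBIC))
cv2.imwrite('pics/sideA.png',cv2.resize(b[:,:,::-1],None,fx=5.2,fy=5.2,interpolation=cv2.INTER_CUBIC))
E
```

```text
time_s: 7.3
position: [0.4861, -0.0339, 0.0969]
eef_rot: [[0.031, 0.158, 0.987], [0.007, 0.987, -0.158], [-0.999, 0.012, 0.03]]
contact_force: [0.1, 4.4, 5.7]
finger_gap: 0.222
t 7.3 g [ 0.4855 -0.034   0.1158] theta,r [-2.253  0.037] tilt [ 0.031  0.007 -0.999] F [0.1 4.4 5.7] gap 18.991378004039618
[[0.03, 0.24, 0.29], [0.03, 0.32, 0.2], [0.03, 0.36, 0.11], [0.03, 0.38, 0.02]]
```

View pics/topA.png

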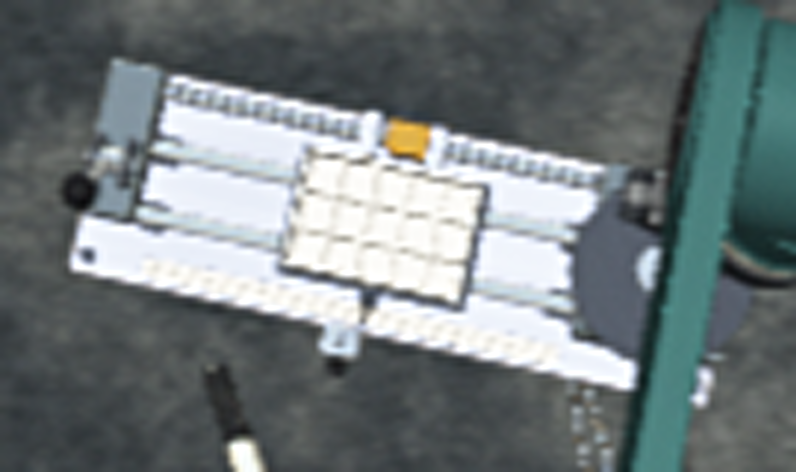

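View pics/sideA.png

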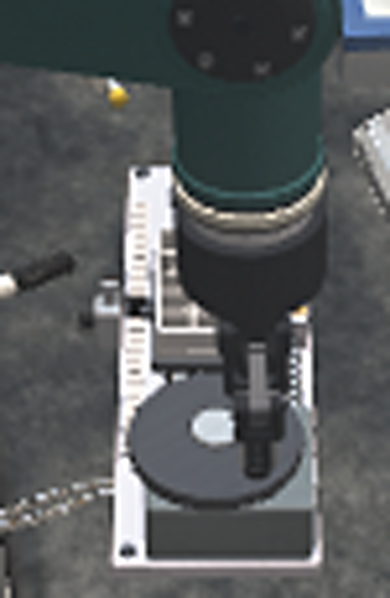

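```bash
cat > rect.py <<'E'
from h import *
YAW=np.radians(-11.1);O=np.array([.4953,.1351])
ey=np.array([-np.sin(YAW),np.cos(YAW)]);ex=np.array([np.cos(YAW),np.sin(YAW)])
def rect(cam,im,z,x0,x1,y0,y1,s=.0005):
    # columns: stage y from y1 (left) to y0 ; rows: stage x from x1 (top) to x0
    xs=np.arange(x1,x0,-s);ys=np.arange(y1,y0,-s)
    X,Y=np.meshgrid(xs,ys,indexing='ij')
    P=np.stack([O[0]+X*ex[0]+Y*ey[0],O[1]+X*ex[1]+Y*ey[1],np.full_like(X,z)],-1).reshape(-1,3)
    uv=proj(cam,P).astype(np.float32).reshape(*X.shape,2)
    return cv2.remap(im.astype(np.float32),uv[...,0].copy(),uv[...,1].copy(),cv2.INTER_CUBIC),xs,ys
def avg(tag,cam,n=4): return np.mean([np.load(f'{cam}{tag}{i}.npz')['im'] for i in range(n)],0)
E
python3 - <<'E'
from rect import *
out=[]
for tag,im in(('0',np.load('top0.npz')['im']),('A',avg('A','top')),('s0',np.load('side0.npz')['im']),('sA',avg('A','side'))):
    cam='side' if 's' in tag else 'top'
    r,xs,ys=rect(cam,im,.046,-.09,-.02,-.03,.09)
    r=cv2.resize(np.clip(r,0,255).astype(np.uint8),None,fx=1.6,fy=1.6)
    for k in range(-2,9,1): cv2.line(r,(int((.09-k*.01)/.0005*1.6),0),(int((.09-k*.01)/.0005*1.6),6 if k else 14),(255,0,0),1)
    out.append(r)
o=np.vstack([np.hstack(out[:2]),np.hstack(out[2:])]);print(o.shape)
cv2.imwrite('pics/rectA.png',o[:,:,::-1])
E
```

```text
(448, 768, 3)
```

View pics/rectA.png

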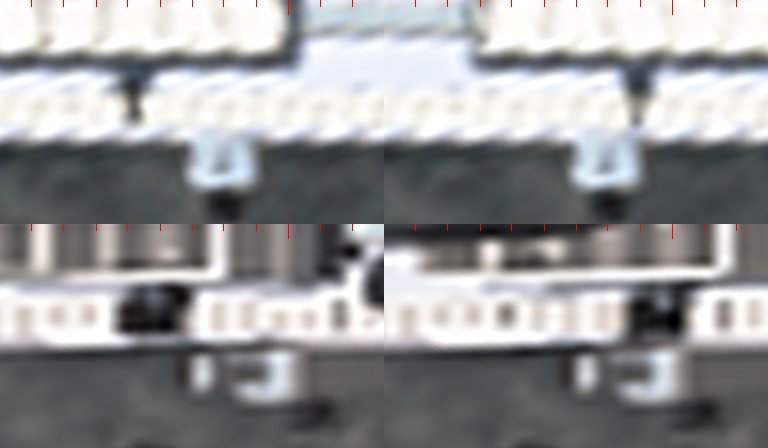

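```bash
python3 plan.py 9 .35
```

```text
t 7.7 g [ 0.4846 -0.0342  0.1159] theta,r [-2.228  0.037] tilt [ 0.032  0.006 -0.999] F [ 2.5 -0.3  1.1] gap 18.621693520598274
[[0.03, -0.26, -0.46], [0.03, -0.05, -0.53], [0.03, 0.13, -0.51], [0.03, 0.3, -0.44], [0.03, 0.43, -0.31], [0.03, 0.51, -0.14], [0.03, 0.53, 0.04], [0.03, 0.48, 0.22], [0.03, 0.38, 0.37]]
```

```bash
python3 -m creep '{"travel":[[0,-0.26,-0.46],[0,-0.05,-0.53],[0,0.13,-0.51],[0,0.3,-0.44],[0,0.43,-0.31],[0,0.51,-0.14],[0,0.53,0.04],[0,0.48,0.22]],"yaw":[0,0,0,0,0,0,0,0],"jaw":[10,10,10,10,10,10,10,10]}' 35; python3 plan.py 4 .2
```

```text
time_s: 8.5
position: [0.4394, 0.0246, 0.0969]
eef_rot: [[0.045, 0.161, 0.986], [-0.002, 0.987, -0.161], [-0.999, 0.006, 0.044]]
contact_force: [3.1, -5.8, -0.0]
finger_gap: 0.221
t 8.5 g [0.4386 0.0246 0.1159] theta,r [0.522 0.039] tilt [ 0.045 -0.002 -0.999] F [ 3.1 -5.8 -0. ] gap 18.906166966282584
[[0.03, 0.22, 0.22], [0.03, 0.2, 0.23], [0.03, 0.15, 0.26], [0.03, 0.09, 0.29]]
```

```bash
python3 -m creep '{"travel":[[0,0.22,0.22],[0,0.2,0.23],[0,0,0],[0,0,0]],"yaw":[0,0,0,0],"jaw":[10,10,10,10]}' 35; python3 plan.py 4 .1
cat > meas.py <<'E'
import sys
from rect import *
tag=sys.argv[1]
for i in range(4):
  for c in('side','top'):
    im,d=read_camera(c);np.savez(f'{c}{tag}{i}.npz',im=im,d=d)
out=[]
for cam in('top','side'):
    im=avg(tag,cam)
    for z,nm in((.044,'pointer'),(.048,'index')):
        r,xs,ys=rect(cam,im,z,-.09,-.02,-.02,.06)
        r=cv2.resize(np.clip(r,0,255).astype(np.uint8),None,fx=2.4,fy=2.4)
        for k in range(-2,6,1): cv2.line(r,(int((.06-k*.01)/.0005*2.4),0),(int((.06-k*.01)/.0005*2.4),6 if k else 14),(255,0,0),1)
        out.append(r)
o=np.vstack([np.hstack(out[:2]),np.hstack(out[2:])]);print(o.shape)
cv2.imwrite(f'pics/rect{tag}.png',o[:,:,::-1])
E
python3 meas.py B
```

```text
time_s: 8.9
position: [0.45, 0.0332, 0.0969]
eef_rot: [[0.039, 0.159, 0.986], [-0.006, 0.987, -0.159], [-0.999, -0.0, 0.04]]
contact_force: [2.0, -3.3, 4.2]
finger_gap: 0.222
t 8.9 g [0.4492 0.0333 0.1159] theta,r [0.876 0.039] tilt [ 0.039 -0.006 -0.999] F [ 2.  -3.3  4.2] gap 18.98679058904245
[[0.03, 0.05, 0.15], [0.03, 0.07, 0.13], [0.03, 0.06, 0.14], [0.03, 0.05, 0.14]]
(672, 768, 3)
```

View pics/rectB.png

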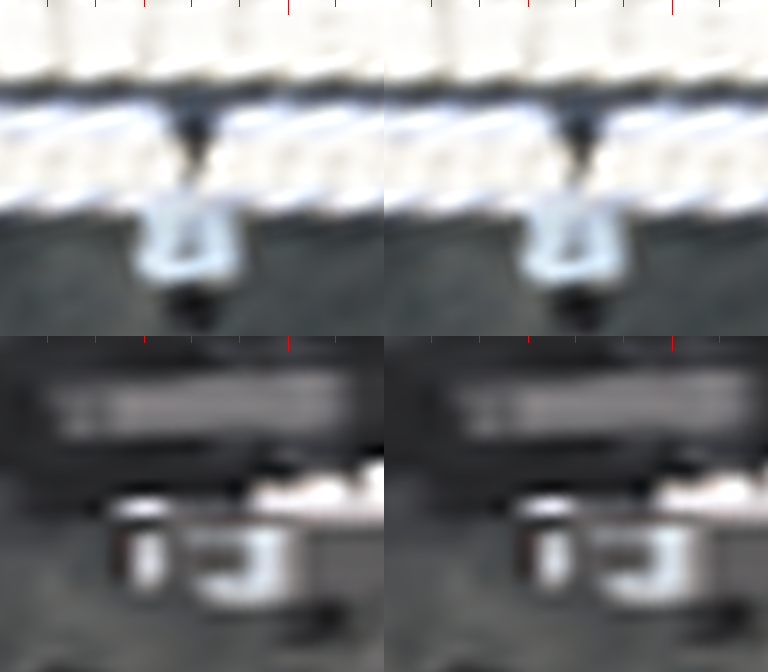

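```bash
python3 -m creep '{"travel":[[0,0.05,0.15],[0,0.07,0.13],[0,0,0],[0,0,0]],"yaw":[0,0,0,0],"jaw":[10,10,10,10]}' 35; python3 plan.py 4 .1

```

```text
time_s: 9.7
position: [0.455, 0.0356, 0.0969]
eef_rot: [[0.033, 0.16, 0.987], [-0.005, 0.987, -0.159], [-0.999, 0.0, 0.033]]
contact_force: [1.0, -2.0, 4.4]
finger_gap: 0.219
t 9.7 g [0.4543 0.0357 0.1159] theta,r [1.02  0.039] tilt [ 0.033 -0.005 -0.999] F [ 1.  -2.   4.4] gap 18.743208056368978
[[0.03, 0.03, 0.16], [0.03, 0.05, 0.14], [0.03, 0.04, 0.15], [0.03, 0.03, 0.15]]
```

```bash
python3 -m creep '{"travel":[[0,0,0],[0,0,0],[0,0,0],[-0.8,0,0],[-1,0,0],[-1,0,0],[-1,0,-0.8],[-0.5,0,-1],[0,0,-1],[0,0,-1]],"yaw":[0,0,0,0,0,0,0,0,0,0],"jaw":[55,55,55,55,55,55,55,55,55,55]}' 35;python3 meas.py C; python3 - <<'E'
from rect import *
a=avg('C','top')[165:245,180:315].astype(np.uint8);b=avg('C','side')[135:250,215:290].astype(np.uint8)
a=cv2.resize(a,None,fx=2.9,fy=2.9,interpolation=cv2.INTER_CUBIC);b=cv2.resize(b,None,fx=5.2,fy=5.2,interpolation=cv2.INTER_CUBIC)
o=np.zeros((598,790,3),np.uint8);o[:a.shape[0],:a.shape[1]]=a;o[:b.shape[0],395:395+b.shape[1]]=b
cv2.imwrite('pics/C.png',o[:,:,::-1])
E
```

```text
time_s: 10.7
position: [0.3498, 0.0541, 0.1985]
eef_rot: [[0.009, 0.159, 0.987], [0.003, 0.987, -0.159], [-1.0, 0.004, 0.008]]
contact_force: [-0.5, 0.3, 0.5]
finger_gap: 0.643
(672, 768, 3)
```

View pics/rectC.png

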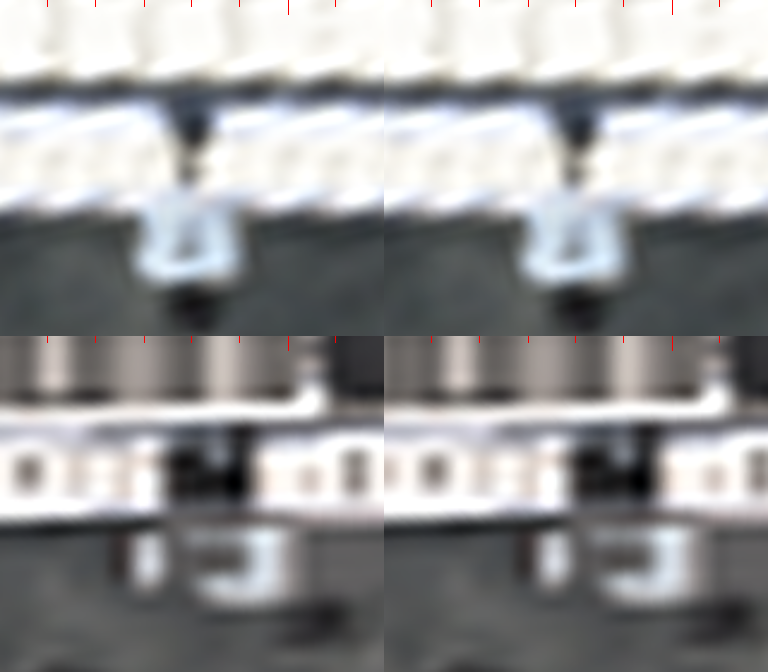

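View pics/C.png

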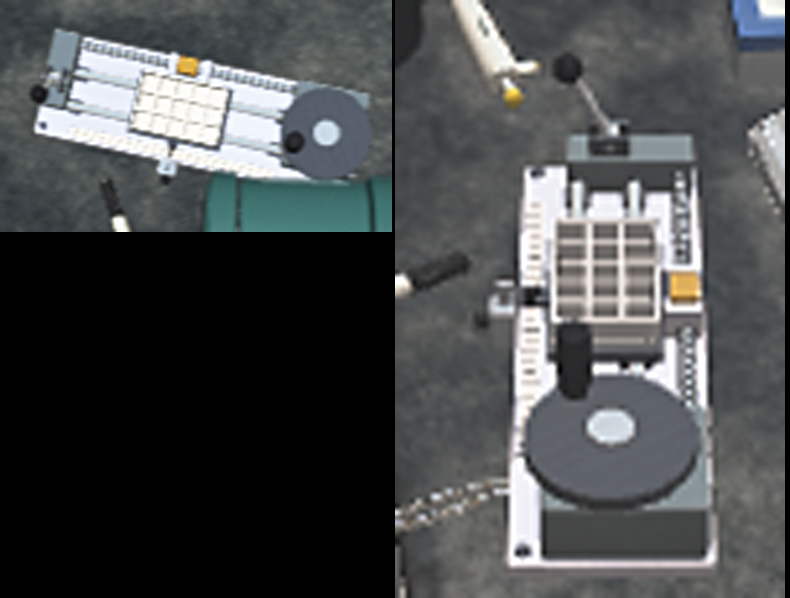

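```bash
python3 - <<'E'
from rect import *
np.set_printoptions(linewidth=200,suppress=True)
for cam in('top','side'):
  im=avg('C',cam).mean(2)
  c=camera_params(cam)
  # local px per mm
  P=np.r_[O+ -.05*ex+.02*ey,.046];print(cam,'dpx/mm ey',(proj(cam,P+np.r_[ey,0]*.001)-proj(cam,P))[0],'ex',(proj(cam,P+np.r_[ex,0]*.001)-proj(cam,P))[0],'z',(proj(cam,P+[0,0,.001])-proj(cam,P))[0])
  u,v=proj(cam,P)[0];print(u,v);
  u,v=int(u),int(v)
  print('cols',u-9,'rows',v-8)
  print(im[v-8:v+10,u-9:u+10].astype(int))
E
```

```text
top dpx/mm ey [-0.30733778 -0.06648647] ex [ 0.0696239  -0.30673855] z [-0.01949653 -0.03189287]
238.83412315425525 216.05497159442973
cols 229 rows 208
[[254 254 225 233 251 251 250 251 231 237 251 251 251 251 230 237 252 252 252]
 [255 255 243 240 253 254 254 253 229 238 251 251 251 251 229 238 251 251 251]
 [106 110 132 193 255 255 255 252 223 242 254 253 253 252 230 239 250 250 250]
 [104  90  91  92 104 104 108 162 218 255 255 254 250 244 236 249 253 252 251]
 [252 240 212 160 122 106  94  98 103 112 119 130 182 232 255 255 255 252 252]
 [245 249 250 251 252 253 241 213 158  92  77  82  93 100  99 106 140 199 255]
 [252 251 249 249 242 244 250 252 214 108  74  89 135 137 105  94 118 112 106]
 [239 228 244 250 240 247 253 252 224 123  49  92 228 253 253 240 211 160 122]
 [240 243 251 241 244 251 241 231 230 150  70 155 230 230 241 249 250 251 251]
 [239 246 253 243 246 252 241 247 241 149 176 252 254 241 247 251 248 247 243]
 [227 247 233 221 221 238 240 249 227 125 185 250 244 245 251 239 228 244 250]
 [ 95 100 110 144 199 241 245 229 222 201 238 255 244 247 252 239 244 251 240]
[... 1352 characters left out ...]
84 112  91  93 134  97  87  33  35  31  80  95 255  96 102 104 104]
 [ 79  72 149 191  86  89 131  86  88  35  36 120 112 108 255 188 193 194 194]
 [ 83  80 180 185 114 118 162  85  82  24  26  47  45  57 255 146 150 152 152]
 [ 84  85 180 226 222 223 233 117 212 207 207 229 149 103 255  99 107 109 109]
 [ 68  64 130 160 156 154 163 125 243 251 250 255 198 109 255  97 105 109 109]
 [ 49  50  85  96  96  96  93 158 244 208 208 253 196 111 255 255 159 155 100]
 [ 39  39  79  97  95  96  91 170 247 250 250 254 251 113 124  91  52  55  49]
 [ 71  70  91  97  95  96  90 176 212 140 141 151 252 117 119  44  47  50  53]
 [ 82  80  85  95  95  94  89 183 248 249 249 252 251 125 117  40  51  54  56]]
```

```bash
python3 - <<'E'
from rect import *
np.set_printoptions(linewidth=200,suppress=True)
for n,im in(('0',np.load('side0.npz')['im']),('A',avg('A','side')),('C',avg('C','side'))):
  g=im.mean(2);print(n);print(np.c_[np.arange(180,202),g[180:202,233:246].astype(int)])
E
```

```text
0
[[180  85  82  84  79  73  68 243 252 205 207 245 192 160]
 [181  91  84  81  77  73  68 253 252 245 247 235 191 211]
 [182  87  84  82  82  70  64 255 254 202 205 243 190 224]
 [183  83  84  84  85  71  68 255 255 254 254 250 195 237]
 [184  87  89  87  86  71  66 230  68  69  69 153 169 225]
 [185  97 101  95  85  71  50 146  29  33  31  64  95 241]
 [186  98  87  81  81  79  58 146  31  38  67 106  99 245]
 [187  92  85  78  73  71  61 146  27  32  40  45  45 246]
 [188  83  77  63  62  62  55 138 139 141  84  33  90 246]
 [189  79 136 211 208 170  50 227 254 254 254 246 149 243]
 [190  76  79 101 101  94  86 230 211 209 210 241 149 247]
 [191  84 112  92  93 132  90 234 249 247 248 238 153 105]
 [192 149 191  86  89 129  78 236 210 209 209 239 157  95]
 [193 180 185 116 118 161  79 172 251 248 249 199 166  94]
 [194 180 227 222 224 232 115 212 210 207 253 197 168 140]
 [195 131 160 156 155 164 125 241 248 246 253 198 114 102]
 [196  84  97  97  96  93 158 244 208 208 253 197 105  98]
 [197  79  98  96  97  92 169 247 250 250 254 252 149  40]
 [198  92  97  96  96  91 176 213 14
[... 2102 characters left out ...]
6  79 100  99  96  91 106  70  71  55 124 124 255]
 [191  84 112  91  93 134  97  87  33  35  31  80  95 255]
 [192 149 191  86  89 131  86  88  35  36 120 112 108 255]
 [193 180 185 114 118 162  85  82  24  26  47  45  57 255]
 [194 180 226 222 223 233 117 212 207 207 229 149 103 255]
 [195 130 160 156 154 163 125 243 251 250 255 198 109 255]
 [196  85  96  96  96  93 158 244 208 208 253 196 111 255]
 [197  79  97  95  96  91 170 247 250 250 254 251 113 124]
 [198  91  97  95  96  90 176 212 140 141 151 252 117 119]
 [199  85  95  95  94  89 183 248 249 249 252 251 125 117]
 [200  86  94  94  94  87 190 246 207 208 215 250 127 162]
 [201  82  92  93  91  89 191 248 247 246 252 251 124 112]]
```

```bash
cat > disp.py <<'E'
from rect import *
def R(tag,z,x0,x1,y0,y1):
    im=np.load('top0.npz')['im'] if tag=='0' else avg(tag,'top')
    return rect('top',im,z,x0,x1,y0,y1)
# nut centroid: orange-ness in z=.043 plane
def nut(tag):
    r,xs,ys=R(tag,.043,.02,.07,-.06,.11)
    w=np.clip(r[...,0]-r[...,2]-60,0,None);return (w.sum(0)*ys).sum()/w.sum(), (w.sum(1)*xs).sum()/w.sum(), w.sum()
def rack(tag,ref=[None]):
    r,xs,ys=R(tag,.06,-.06,.03,-.06,.13);return r.mean(2),xs,ys
ref,xs,ys=rack('0')
# template from frame 0: rack region
if __name__=='__main__':
    import sys
    for t in sys.argv[1:]:
        r,_,_=rack(t);
        # rack occupies ~ y +-.05 about .047 ; template cols
        c=int((.13-.05)/.0005);T=ref[:, c-110:c+110].astype(np.float32)
        m=cv2.matchTemplate(r.astype(np.float32),T,cv2.TM_CCOEFF_NORMED)[0]
        k=m.argmax();a,b,d=m[k-1],m[k],m[k+1];s=k+(a-d)/2/(a-2*b+d)
        print(t,'nut y,x',np.round(nut(t),5),'rack shift mm',-(s-(c-110))*.5,m.max())
E
python3 disp.py 0 A B C
```

```text
0 nut y,x [5.12300000e-02 4.50000000e-02 1.31225656e+05] rack shift mm 0.005150328390300274 1.0
A nut y,x [9.05000000e-03 4.51300000e-02 1.25561719e+05] rack shift mm -37.19723428785801 0.869706
B nut y,x [2.32700000e-02 4.50900000e-02 1.27667344e+05] rack shift mm -28.773200571537018 0.96708685
C nut y,x [2.37700000e-02 4.51500000e-02 1.28118211e+05] rack shift mm -28.18935778737068 0.94646
```

```bash
python3 - <<'E'
from rect import *
from scipy.optimize import brentq
def solve(x,z,v): return brentq(lambda y: proj('side',[*(O+x*ex+y*ey),z])[0,1]-v,-.1,.2)
iy=[solve(-.064,.048,v) for v in(188.95,189.05,189.15)]
print('idx',np.round(iy,4))
for n,v,sh in(('0',183.94,-28.19),('A',191.72,9.0),('C',189.945,0)):
    y=solve(-.048,.044,v);print(n,y,'offset mm',(y-iy[1])*1e3,'->C',(y-iy[1])*1e3+sh)
print(proj('side',[*(O-.064*ex+.02*ey),.048]),proj('side',[*(O-.048*ex+.02*ey),.044]))
E
python3 - <<'E'
# top-view: print finely rectified profiles at pointer z=.044 for C
import sys
sys.path.insert(0,'.')
from rect import *
np.set_printoptions(linewidth=220,suppress=True)
for tag in('0','A','B','C'):
    im=np.load('top0.npz')['im'] if tag=='0' else avg(tag,'top')
    r,xs,ys=rect('top',im.mean(2),.044,-.075,-.03,-.01,.07)
    print(tag)
    for x in np.arange(-.040,-.058,-.002):
        i=np.argmin(abs(xs-x));p=r[i];w=np.clip(200-p,0,None)
        print(round(x,3),'dark centroid',np.round((w*ys).sum()/max(w.sum(),1),4),'width mm',round(w.sum()/165*.5,2))
im=avg('C','top').mean(2)
for z in(.024,.048):
  r,xs,ys=rect('top',im,z,-.085,-.05,0,.045)
  for x in np.arange(-.060,-.080,-.002):
    i=np.argmin(abs(xs-x));p=r[i];j=np.where(p>150)[0]
    print(z,round(x,3),'clamp edges',ys[j[0]],ys[j[-1]],'mid',(ys[j[0]]+ys[j[-1]])/2, 'min in mid',ys[j[0]+8+np.argmin(p[j[0]+8:j[-1]-8])] if len(j)>20 else None)
E
```

```text
idx [0.0252 0.0247 0.0242]
0 0.054559821174262224 offset mm 29.852982373318785 ->C 1.6629823733187834
A 0.016081187798040124 offset mm -8.625651002903314 ->C 0.37434899709668557
C 0.024720013197602683 offset mm 0.013174396659244858 ->C 0.013174396659244858
[[236.26104497 190.0147055 ]] [[241.22596794 190.91274054]]
0
-0.04 dark centroid 0.0349 width mm 44.67
-0.042 dark centroid 0.0418 width mm 15.16
-0.044 dark centroid 0.048 width mm 7.1
-0.046 dark centroid 0.0489 width mm 7.44
-0.048 dark centroid 0.0493 width mm 6.82
-0.05 dark centroid 0.049 width mm 3.54
-0.052 dark centroid 0.0488 width mm 2.21
-0.054 dark centroid 0.0485 width mm 2.4
-0.056 dark centroid 0.0485 width mm 2.54
A
-0.04 dark centroid 0.0265 width mm 42.58
-0.042 dark centroid 0.0207 width mm 14.25
-0.044 dark centroid 0.011 width mm 6.46
-0.046 dark centroid 0.0109 width mm 6.49
-0.048 dark centroid 0.0107 width mm 5.54
-0.05 dark centroid 0.0106 width mm 3.7
-0.052 dark centroid 0.011 width mm 1.76
-0.054 dark centroid 0.0113 width mm 1.06
-0.056 dark centroid 0.0114 width mm 1.1
B
-0.04 dark centroid 0.0295 wi
[... 1233 characters left out ...]
999999999 0.01299999999999997 mid 0.02249999999999998 min in mid 0.02249999999999998
0.024 -0.07 clamp edges 0.03299999999999999 0.01249999999999997 mid 0.02274999999999998 min in mid 0.02249999999999998
0.024 -0.072 clamp edges 0.03349999999999999 0.01249999999999997 mid 0.02299999999999998 min in mid 0.02299999999999998
0.024 -0.074 clamp edges 0.03349999999999999 0.01299999999999997 mid 0.02324999999999998 min in mid 0.018499999999999975
0.024 -0.076 clamp edges 0.031499999999999986 0.014499999999999971 mid 0.02299999999999998 min in mid 0.019999999999999976Traceback (most recent call last):
  File "<stdin>", line 18, in <module>
IndexError: index 0 is out of bounds for axis 0 with size 0
```

```bash
python3 -m creep '{"travel":[[0,0,0.8],[0,0,0.8],[0,0,0.8],[0,0,0.8],[0,0,0.8],[0,0,0.2],[0,0,0]],"yaw":[0,0,0,0,0,0,0],"jaw":[55,55,55,55,55,55,55]}' 35; python3 plan.py
```

```text
time_s: 11.8
position: [0.4614, 0.0354, 0.1952]
eef_rot: [[0.001, 0.161, 0.987], [0.003, 0.987, -0.161], [-1.0, 0.003, 0.0]]
contact_force: [-0.2, 0.4, -0.6]
finger_gap: 0.641
t 11.8 g [0.4614 0.0354 0.2142] theta,r [1.197 0.037] tilt [ 0.001  0.003 -1.   ] F [-0.2  0.4 -0.6] gap 54.73754786360178
```

```bash
python3 -m creep '{"travel":[[0.9,0,-0.1],[0.9,0,-0.1],[0.9,0,-0.05],[0.9,0,0],[0.4,0,0],[0,0,0]],"yaw":[0,0,0,0,0,0],"jaw":[55,55,55,55,55,55]}' 35; python3 plan.py
```

```text
time_s: 12.4
position: [0.4528, 0.0375, 0.0927]
eef_rot: [[-0.0, 0.161, 0.987], [0.004, 0.987, -0.161], [-1.0, 0.004, -0.001]]
contact_force: [-0.6, -0.7, 0.4]
finger_gap: 0.644
t 12.4 g [0.4528 0.0374 0.1117] theta,r [0.999 0.041] tilt [-0.     0.004 -1.   ] F [-0.6 -0.7  0.4] gap 55.034081601380386
```

```bash
python3 -m creep '{"travel":[[0,0,0.05],[0,0,0],[0,0,0],[0,0,0],[0,0,0]],"yaw":[0,0,0,0,0],"jaw":[10,10,10,10,10]}' 35; python3 plan.py 3 .1; for i in D; do python3 meas.py D; python3 disp.py C D; done
```

```text
time_s: 12.9
position: [0.4551, 0.0365, 0.0949]
eef_rot: [[0.003, 0.161, 0.987], [0.002, 0.987, -0.161], [-1.0, 0.003, 0.003]]
contact_force: [1.0, -1.4, -3.2]
finger_gap: 0.218
t 12.9 g [0.455  0.0364 0.1139] theta,r [1.043 0.04 ] tilt [ 0.003  0.002 -1.   ] F [ 1.  -1.4 -3.2] gap 18.589501077980184
[[0.03, 0.01, 0.17], [0.03, 0.05, 0.14], [0.03, 0.04, 0.15]]
(672, 768, 3)
C nut y,x [2.37700000e-02 4.51500000e-02 1.28118211e+05] rack shift mm -28.18935778737068 0.94646
D nut y,x [2.39800000e-02 4.51600000e-02 1.28761336e+05] rack shift mm -27.96999666839838 0.9320967
```

```bash
python3 -m creep '{"travel":[[0,0.03,0.15],[0,0.03,0.07],[0,0,0],[0,0,0]],"yaw":[0,0,0,0],"jaw":[10,10,10,10]}' 35; python3 plan.py;python3 meas.py D; python3 disp.py D
```

```text
time_s: 13.7
position: [0.4597, 0.0377, 0.0949]
eef_rot: [[-0.001, 0.16, 0.987], [0.003, 0.987, -0.16], [-1.0, 0.003, -0.001]]
contact_force: [-2.4, -0.2, -2.6]
finger_gap: 0.219
t 13.7 g [0.4597 0.0376 0.1139] theta,r [1.167 0.039] tilt [-0.001  0.003 -1.   ] F [-2.4 -0.2 -2.6] gap 18.708239898094494
(672, 768, 3)
D nut y,x [2.46100e-02 4.51800e-02 1.28393e+05] rack shift mm -27.333499655127525 0.914972
```

```bash
python3 -m creep '{"travel":[[0,0,0],[0,0,0],[0,0,0],[-0.8,0,0],[-1,0,0],[-1,0,-0.4],[-1,0,-0.5],[-0.4,0.5,-0.5],[0,1,-0.5],[0,1,0]],"yaw":[0,0,0,0,0,0,0,0,0,0],"jaw":[55,55,55,55,55,55,55,30,10,0]}' 35; python3 -m creep '{"travel":[[0,1,0],[0,1,0],[0,1,0],[0,1,0],[0,1,0],[0,1,0],[0,0.7,0],[0,0,0]],"yaw":[0,0,0,0,0,0,0,0],"jaw":[0,0,0,0,0,0,0,0]}' 35;python3 plan.py;python3 meas.py E; python3 disp.py E
```

```text
time_s: 15.1
position: [0.4261, 0.1066, 0.21]
eef_rot: [[0.016, 0.166, 0.986], [0.004, 0.986, -0.167], [-1.0, 0.007, 0.015]]
contact_force: [-0.2, -1.0, 0.1]
finger_gap: 0.14
time_s: 15.9
position: [0.4571, 0.2824, 0.2171]
eef_rot: [[0.029, 0.163, 0.986], [0.009, 0.987, -0.163], [-1.0, 0.014, 0.027]]
contact_force: [-0.2, -0.5, -0.4]
finger_gap: 0.002
t 15.9 g [0.4565 0.2822 0.2361] theta,r [1.337 0.283] tilt [ 0.029  0.009 -1.   ] F [-0.2 -0.5 -0.4] gap 0.17329510643097445
(672, 768, 3)
E nut y,x [2.46200000e-02 4.51800000e-02 1.27869938e+05] rack shift mm -27.346023216843605 0.92358947
```

```bash
python3 - <<'E'
from rect import *
a=avg('E','top')[165:245,180:315].astype(np.uint8);b=avg('E','side')[115:230,205:290].astype(np.uint8)
a=cv2.resize(a,None,fx=2.7,fy=2.7,interpolation=cv2.INTER_CUBIC);b=cv2.resize(b,None,fx=5,fy=5,interpolation=cv2.INTER_CUBIC)
o=np.zeros((598,800,3),np.uint8);o[:a.shape[0],:a.shape[1]]=a;o[:b.shape[0],370:370+b.shape[1]]=b
cv2.imwrite('pics/E.png',o[:,:,::-1])
np.set_printoptions(linewidth=200)
g=avg('E','side').mean(2);print(np.c_[np.arange(184,198),g[184:198,233:246].astype(int)])
for r in masks_of('side','brake_tip')[:3]+masks_of('top','brake_tip')[:3]: print(r['conf'],r['location'],r['mask'].sum())
E
```

```text
[[184  86  88  86  85  70  63 255 220 138 141 242 204 219]
 [185  96 100  95  84  69  47 250 254 248 249 225 206 232]
 [186  97  87  81  81  75  54 252 221 207 209 197 210 236]
 [187  91  84  77  73  70  55 204 255 248 250 186 143 238]
 [188  82  77  62  63  61  53 206 216 213 214 183 143 239]
 [189  79 135 210 208 170  50 170 222 220 220 249 150 242]
 [190  76  78 100  99  96  91  92  56  55  53 124  81 242]
 [191  83 112  91  93 133  97  87  33  34  44  82  95 255]
 [192 148 190  86  89 131  84  86  33  36  96  85  77 255]
 [193 180 185 114 118 161  84 149  22  25  45  42  54 255]
 [194 179 226 221 223 232 116 217 214 216 229 137 167 255]
 [195 130 159 156 154 163 125 242 251 250 255 197 112 255]
 [196  85  97  96  96  93 158 244 208 208 253 196 110 210]
 [197  79  97  95  95  91 169 247 250 249 254 251 113 120]]
0.55 [251.5, 148.7] 53
0.36 [248.8, 300.0] 743
0.25 [255.8, 191.3] 648
```

View pics/E.png

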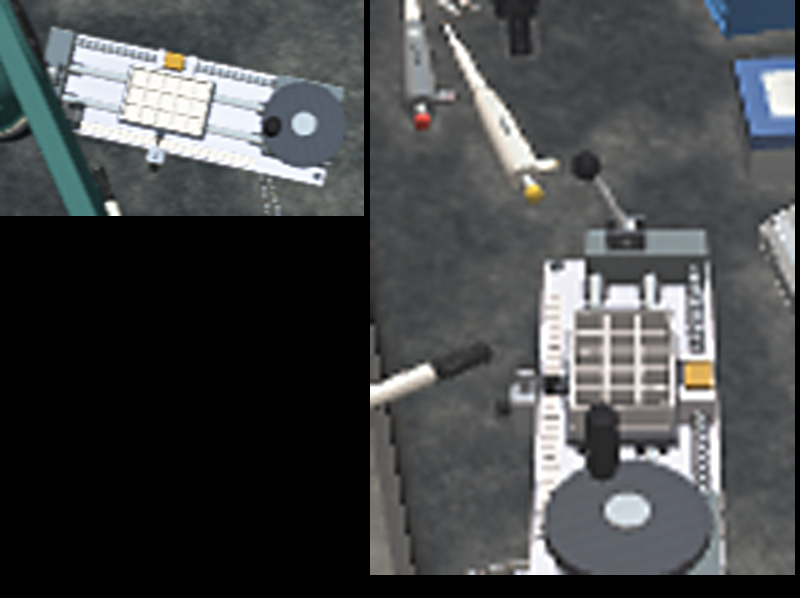

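View pics/rectE.png

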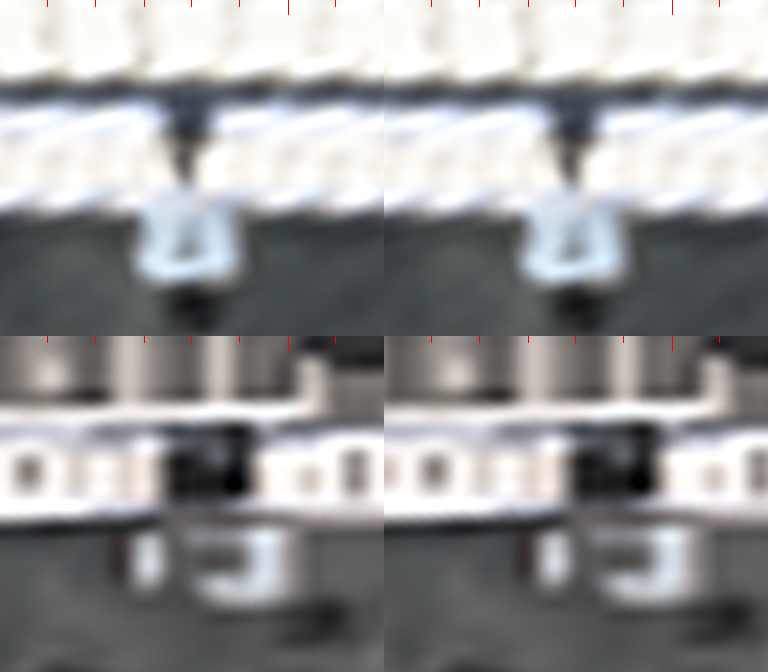

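```bash
python3 -m creep '{"travel":[[0,0.6,-0.2],[0.3,0.5,0],[0.9,0,0],[0.9,0,0],[0.9,0,0],[0.9,0,0],[0.6,0,0],[0,0,0]],"yaw":[0,0,0,0,0,0,0,0],"jaw":[0,0,0,0,0,0,0,0]}' 35; python3 - <<'E'
from h import *
s=telemetry.sense();print(s['position'],s['eef_rot'])
im,d=read_camera('side');print(proj('side',s['position']),proj('side',[.5,.303,.109]),telemetry.sense()['time_s'])
im=im.copy();b=im[100:200,200:300];b=cv2.resize(b,None,fx=6,fy=6,interpolation=cv2.INTER_CUBIC)
cv2.imwrite('pics/F.png',b[:,:,::-1])
E
```

```text
time_s: 17.2
position: [0.4596, 0.3182, 0.0986]
eef_rot: [[0.03, 0.162, 0.986], [0.012, 0.987, -0.163], [-0.999, 0.017, 0.028]]
contact_force: [0.1, -0.9, -0.3]
finger_gap: 0.001
[0.45959134 0.31818887 0.09861394] [[ 0.02997181  0.16216535  0.98630831]
 [ 0.01193811  0.98662316 -0.16257989]
 [-0.99947945  0.01664747  0.02763493]]
[[235.42142983 149.36892074]] [[247.73528214 148.09786924]] 17.25
```

View pics/F.png

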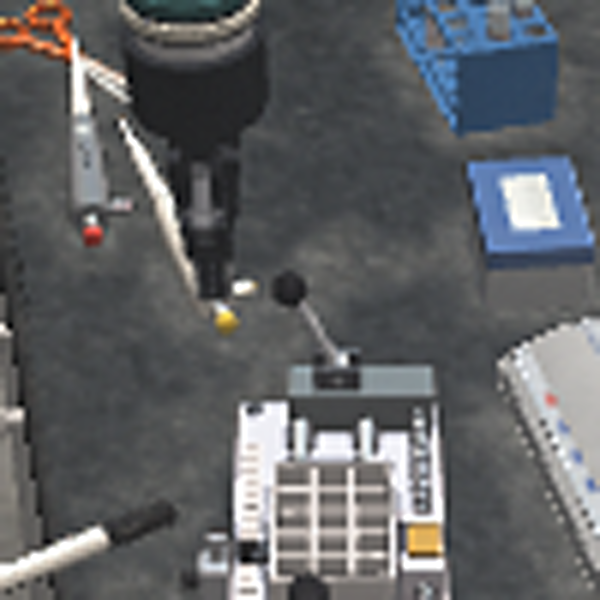

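```bash
python3 -m creep '{"travel":[[0.05,-0.3,0.3],[0.05,0,0.4],[0.03,0,0.4],[0.03,0,0.4],[0.03,0,0.3],[0,0,0.2]],"yaw":[0,0,0,0,0,0],"jaw":[0,0,0,0,0,0]}' 35; python3 - <<'E'
from h import *
s=telemetry.sense();print(s['position'])
im,d=read_camera('side');print(telemetry.sense()['time_s'])
im=im.copy();b=im[100:200,200:300];b=cv2.resize(b,None,fx=6,fy=6,interpolation=cv2.INTER_CUBIC)
cv2.imwrite('pics/G.png',b[:,:,::-1])
E
```

```text
time_s: 17.85
position: [0.5132, 0.3042, 0.1017]
eef_rot: [[0.035, 0.161, 0.986], [0.017, 0.987, -0.162], [-0.999, 0.023, 0.032]]
contact_force: [-1.6, 0.5, -0.9]
finger_gap: -0.002
[0.51316635 0.30422226 0.10171921]
17.9
```

View pics/G.png

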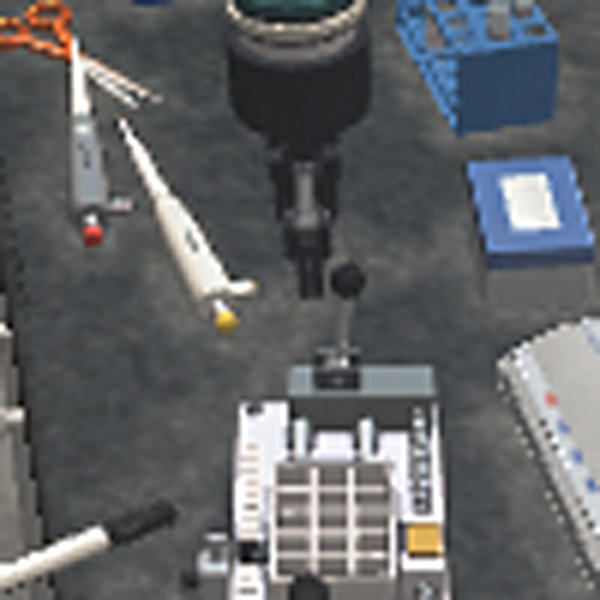

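```bash
python3 -m creep '{"travel":[[0.05,0,0.3],[0.05,0,0.3],[0,0,0],[0,0,-0.8],[0,0,-1],[-0.6,0,-1],[-1,0,-1],[-1,0,-1],[-1,0,0],[0,0,0]],"yaw":[0,0,0,0,0,0,0,0,0,0],"jaw":[0,0,0,0,0,0,0,0,0,0]}' 35; python3 - <<'E'
from h import *
s=telemetry.sense();print(s['position'],s['contact_force'])
im,d=read_camera('side');print(telemetry.sense()['time_s'])
im=im.copy();b=im[100:200,200:300];b=cv2.resize(b,None,fx=6,fy=6,interpolation=cv2.INTER_CUBIC)
cv2.imwrite('pics/H.png',b[:,:,::-1])
E
python3 meas.py K; python3 disp.py K; python3 - <<'E'
from h import *
im=np.load('topK0.npz')['im'][165:265,170:330];cv2.imwrite('pics/Ktop.png',cv2.resize(im[:,:,::-1],None,fx=5,fy=5,interpolation=cv2.INTER_CUBIC))
g=np.load('sideK0.npz')['im'].mean(2);print(g[186:196,233:246].astype(int))
E
```

```text
time_s: 18.9
position: [0.4064, 0.319, 0.1846]
eef_rot: [[0.038, 0.163, 0.986], [0.016, 0.986, -0.164], [-0.999, 0.022, 0.035]]
contact_force: [1.2, 0.5, 0.8]
finger_gap: -0.0
[0.40643605 0.31899031 0.18463302] [1.22496786 0.48934925 0.80510553]
18.95
(672, 768, 3)
K nut y,x [2.46200000e-02 4.51800000e-02 1.27335141e+05] rack shift mm -27.34943337738514 0.92379063
[[ 98  87  82  80  75  54 252 221 208 209 196 211 236]
 [ 92  83  77  72  70  56 204 255 248 250 186 143 239]
 [ 81  78  62  63  62  52 205 216 213 214 183 143 239]
 [ 79 137 211 209 170  50 170 222 220 221 249 150 242]
 [ 76  79 101 100  95  94  92  55  55  53 124  81 243]
 [ 84 113  90  93 134  97  87  33  35  45  82  95 255]
 [148 190  86  89 130  85  86  34  37  97  85  77 255]
 [180 184 115 117 162  84 149  21  24  45  43  54 255]
 [180 226 222 224 232 116 217 214 215 229 138 167 255]
 [130 160 155 155 164 126 243 251 250 255 196 112 255]]
```

View pics/H.png

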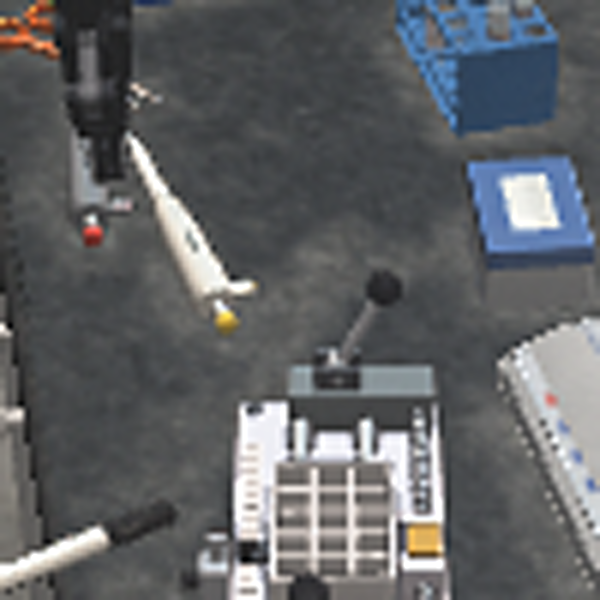

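View pics/Ktop.png

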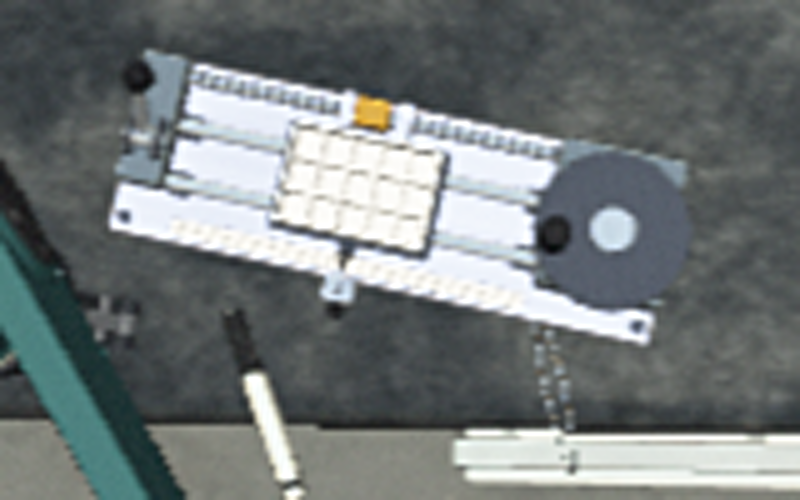

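```bash
python3 -c "
from h import *
print(order.finish_job(), telemetry.sense()['time_s'])"
```

```text
the job is handed in; nothing more can be done
the job is handed in; nothing more can be done
```

The job is done and handed in at about 19 s of the 64 s; no verdict was reported.

- **Winding back:** I gripped the crank handle and wound the carriage anticlockwise about 1.4 turns. The pointer ended about 9–11 mm past the index post on the crank side.
- **Winding forward:** I wound clockwise and stopped slightly short. I let go, looked, gripped again, nudged it forward about 0.9 mm and released.
- **Brake:** I pushed the lever over with the closed fingertips. The last side picture shows it leaning away from the robot, with the arm clear of everything.

**Last checks**
- **Alignment:** the two cameras disagree a little. The side view puts the pointer about +1 mm past the post (away from the crank) and the top view about −0.3 mm. Each is good to roughly 0.5–0.8 mm, and both are inside the 2 mm allowed.
- **Nut:** it is against the lug farther from the crank. From the farthest-back position to just before the nudge it moved about 5.7 mm more than the carriage, against 6 mm of stated play.
- **Crank angle:** measured from the gripper, it implied about 0.9 mm more nut travel over that move than the pictures showed.
- **Nothing disturbed:** carriage and nut did not move when the handle was released or the brake flipped. The index post and the marker pen look unmoved; I made no separate check of the other things on the bench.

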